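# Slide the sample carrier round the bent rail to the viewing window

### The job

Slide the orange sample carrier along the bent steel rail, round the bend, until its tube hangs centred over the green viewing window (not the yellow one). Leave it hanging straight down, square to the rod and still, and let go of it. Do not disturb the white tube rack.

Things in the scene. Friction and masses are not known exactly. Their poses are not given: they have to be found in the camera images.
- carrier: Loose orange carrier on the rail's leg A. Origin: bore centre; x along bore, z up. Collar 24 long, outer diameter 36, bore 24 on a 12 mm rod: hanging, its origin is 6 below the rod's axis; raised 6 it clears the rod all round. Turn it with the rod in the bend. Grip fin on top: 26 along x, 12 thick in y, from 16 to 60 above origin. Teal tube with blue cap (diameter 20) hangs to 98 below origin. ~0.1 kg.
- rail: Fixed level L of 12 mm round steel rod, axis 150 above the bench. Origin on the bench. In its own x, y (mm): end post (-130, 100); straight leg A to (20, 100); quarter bend, radius 60 about (20, 40), to (80, 40); straight leg B to end post (80, -140). Only the end posts (diameter 16, black ball of 24 on top) hold it, on a grey base 70 wide, 12 thick, under the legs.
- green_window: Fixed round green window with black rim, diameter 52, 4 thick, on the grey base centred below the straight of leg B. Origin: centre of its underside. A like yellow window lies on the same leg, 65 (give or take 10) away, nearer to or farther from the bend.
- tube_rack: Loose white rack, 110 x 50, with four capped teal tubes, 100 high in all, standing on the bench on the inner side of the bend. Origin: centre of its underside, x along its length, z up.
There are look-alikes about, which are no part of the job. There is more than one size of the carrier; the one meant has the size given above.

How it is judged:
At the end, for the whole second after the job is handed in: The carrier hangs on leg B with its bore's centre within 18 mm (horizontally) of the green window's centre, its bore within 0.3 rad of the rod's direction, within 0.2 rad of upright, slower than 30 mm/s and released (horizontal distance between carrier and green_window below 0.018 m and angle between the x axis of carrier and the y axis of rail, either way round below 0.3 rad and angle between carrier's own z axis and vertical below 0.2 rad and linear speed of carrier below 0.03 m/s); the robot touches nothing.
It fails at once if the tube rack is shoved (more than 20 mm) or tipped (more than 0.2 rad) (distance of tube_rack from where it was at the start of the episode above 0.02 m or angle between tube_rack's own z axis and vertical above 0.2 rad).
It also fails if it takes over 38 s, if anything falls off the work surface, if the arm or the gripper's body presses on something with over 40 N, if the wrist force passes 120 N, or if a joint passes its speed limit or range.

### The arm

A 6-joint arm with a two-finger parallel gripper is mounted at the origin on the work surface. World frame = base frame: x ahead of the robot, y to its left, z up, the work surface at z = 0. Lengths are in m, angles in rad, forces in N, time in s.
With the tool pointing down it reaches from about 0.375 to 0.975 m from the base axis. Payload 3.8 kg.
Tool frame: the origin (TCP) lies at the very end of the fingers, on their centre line; the grasp point (between the pads) lies 19 mm behind it; z points along the fingers, y is the direction in which the jaws open and shut (so a half turn about z gives the same grasp; the last joint's range is limited). The gripper opens to 85 mm and grips with 20 to 120 N. Pads are 22 mm wide; open, the fingers measure 114 mm over their backs; the gripper's body (76 mm by 85 mm) begins 54 mm behind the grasp point. The pads swing forward as they close: fully open they stand 13 mm farther back than shut.
Start: joints at [1.073, 0.264, 1.604, -0, 1.274, -0.037], TCP at [0.3, 0.605, 0.231] pointing down, gripper open.
Joint ranges: [-2.63, 2.63], [-0.94, 2.18], [0.31, 2.57], [-1.31, 4.45], [0, 2.66], [-2.55, 2.55]. Speed limits (rad/s): [2.57, 2.57, 3.14, 3.14, 3.14, 3.14].

### API

Orientations are given as a rotation vector (axis times angle).
In Python, from workcell import bot, viewer, finish_job gives the robot as it stands.
- The arm moves only by the tool servo_tool, never from a script. Its argument "plan" is a list that holds one entry, the list of rows, each a list of 6 numbers: the shift along the tool's x, y, z in cm, then the turn, a rotation vector about the tool's x, y, z in degrees. A call has 1 to 20 rows; each row is the pose to reach, as a shift and turn from the pose measured when the call began, along the tool's axes at that moment; what a row does not reach only later rows make up. A row lasts 1/12 s, in which the tool goes at most 41.7 mm and 7.16 degrees, less where a joint would pass 70% of its speed; a pose out of reach is approached as far as the arm can. A call with a gripper value outside its range is refused whole. "claw" is the finger opening in cm, from 0 to 8.54, set as the call begins (left out, the last holds). The fingers move at their own pace and stop on an object; "grip_force" is the grip in N (left out, the last holds). Time passes only in rows, so rows that repeat a pose let the fingers close. It gives the time, the measured TCP pose, the force and the opening at its end, in the units of the state.
- bot.read_state(): the state, without advancing time (a new reading comes with each control period).
- viewer.read_camera(name): name is "scene" or "top" or "wrist"; returns a dict with "color" (400x640x3 uint8, red, green, blue), "fx", "fy", "cx", "cy" (pixels), "eye" and "rotation" of the camera in the world; the wrist camera has in their place "T_tool_cam" (4x4, takes a point from camera to tool coordinates, whose origin is the TCP and whose axes are the flange's). Camera axes: x right, y down, z forward; pixel columns grow to the right and rows downward; lengths in m; the calibration is good to about 2 mm. A picture is of the moment at which its call begins: read the wrist's pose just before it. There is no depth.
- finish_job(): hands the job in, once; it reports no verdict.
The state is a dict: "time": time; "q": joint angles; "joint_vel": joint speeds; "joint_torque": joint torques, N m; "tool_pos": TCP position; "tcp_rot": TCP orientation; "wrist_force": force on the tool from outside, world axes, zero at the start; "torque": the same for the moment, N m; "width": opening from 0.0 (shut) to 1.0 (fully open).
Only numpy, scipy, OpenCV 4.12 (cv2) and the standard library are available. Lean on these libraries where they do the work, as an engineer would, in place of code of your own. Each camera call takes 0.05 s, during which the arm holds its last target.

## Working session

There is one attempt and no reset: what is moved stays moved. The work goes in short steps, Python scripts to look and compute and a tool call to move; the robot and the scene stay as the last step left them, time stands still between calls to the robot, and variables do not carry over. Pictures are saved under pics/ and viewed, and the job is handed in when it is done.

Besides the shell and the picture viewer there is one more tool, called after "Request:" as name(argument=value, ...), one argument or row to a line, values as JSON. servo_tool: Moves the arm, as the interface text tells. Its arguments: {"type":"object","properties":{"plan":{"type":"array"},"claw":{"type":"number"},"grip_force":{"type":"number"}},"required":["plan"]}

```bash
mkdir -p pics; ls
python3 - <<'E'
from workcell import bot, viewer
import cv2, numpy as np
s=bot.read_state(); print(s)
for n in ("scene","top","wrist"):
    c=viewer.read_camera(n); cv2.imwrite(f"pics/{n}0.png",c["color"][:,:,::-1])
    print(n,{k:(np.round(v,4).tolist() if k!="color" else 0) for k,v in c.items()})
E
```

```text
pics
{'time': 0.0, 'q': array([ 1.07311975e+00,  2.64768270e-01,  1.60537005e+00, -4.20998394e-05,
        1.27370891e+00, -3.68612623e-02]), 'joint_vel': array([ 0.00258525, -0.00036483,  0.00181169, -0.00059843,  0.00165457,
       -0.00030115]), 'joint_torque': array([-1.55045880e-03, -5.15089273e+01, -3.67316616e+01, -1.61788016e-04,
        1.31106822e-02, -2.57771319e-05]), 'tool_pos': array([0.29979871, 0.60395113, 0.22995398]), 'tcp_rot': array([-0.71731296, -3.05803168,  0.00343182]), 'wrist_force': array([-0.56138598,  0.0527793 ,  0.02974647]), 'torque': array([0.02653562, 0.0657513 , 0.04763274]), 'width': 1.0004216395448564}
scene {'color': 0, 'fx': 425.1355, 'fy': 425.1355, 'cx': 318.1018, 'cy': 200.6767, 'eye': [0.9785, 0.3818, 0.4704], 'rotation': [-1.1622, -2.119, 1.1744]}
top {'color': 0, 'fx': 471.3857, 'fy': 471.3857, 'cx': 320.7253, 'cy': 205.7386, 'eye': [0.4221, 0.0638, 0.8413], 'rotation': [-2.1226, 2.141, -0.0945]}
wrist {'color': 0, 'fx': 289.5528, 'fy': 289.5528, 'cx': 317.8053, 'cy': 201.6828, 'T_tool_cam': [[0.0003, -0.9489, -0.3156, 0.0816], [1.0, 0.0007, -0.0012, -0.0007], [0.0013, -0.3156, 0.9489, -0.1425], [0.0, 0.0, 0.0, 1.0]]}
```

View pics/scene0.png

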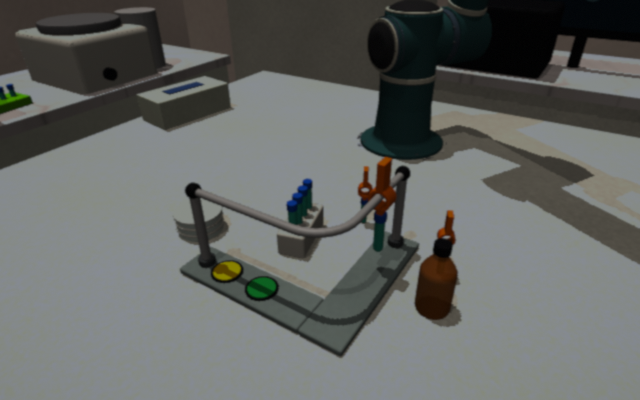

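View pics/top0.png

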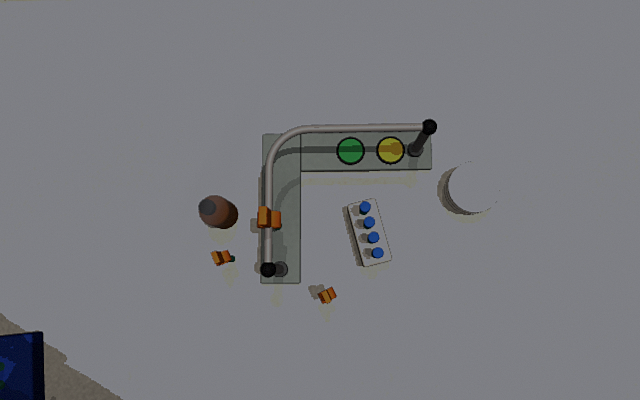

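View pics/wrist0.png

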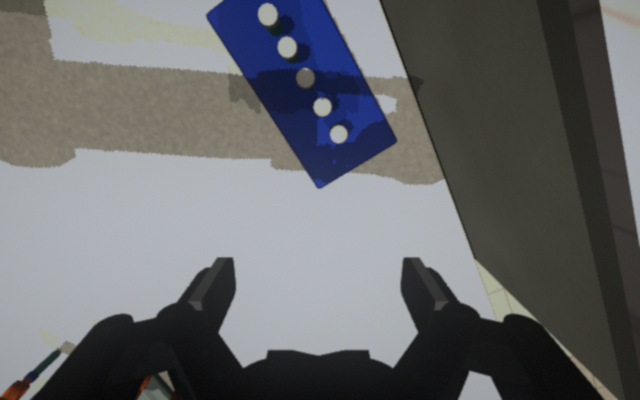

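The scene view shows the rail L, with balls at about (193,190) and (402,174). The carrier is at about (383,195). Green is at (262,288), with yellow at (227,271) farther from the bend. In the top view the balls are at (429,127) and (268,269), green at (350,151), and the rack at about (370,231). I'll enlarge these.

Run:
```python
import cv2
a=cv2.imread("pics/top0.png")[110:290,190:450]; cv2.imwrite("pics/top0c.png",cv2.resize(a,None,fx=3,fy=3,interpolation=2))
a=cv2.imread("pics/scene0.png")[150:360,170:430]; cv2.imwrite("pics/scene0c.png",cv2.resize(a*1,None,fx=2.8,fy=2.8,interpolation=2))
```

```text
(no output)
```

View pics/top0c.png

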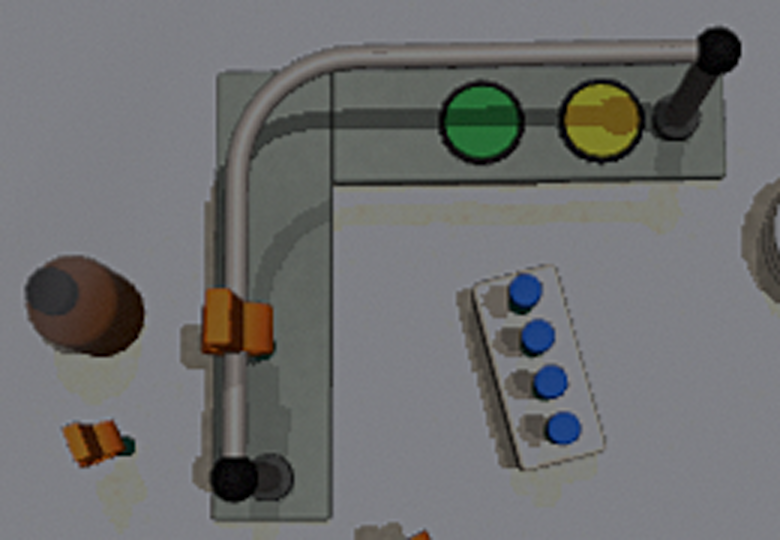

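View pics/scene0c.png

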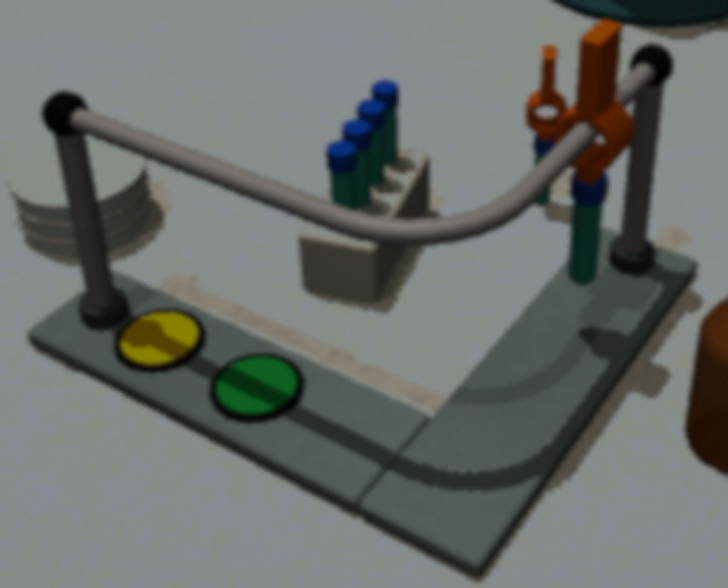

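```bash
cat > h.py <<'E'
from workcell import bot, viewer
import cv2, numpy as np
from scipy.spatial.transform import Rotation as R
from scipy.optimize import least_squares
C={}
C["scene"]=dict(f=425.1355,c=(318.1018,200.6767),eye=[0.9785,0.3818,0.4704],rot=[-1.1622,-2.119,1.1744])
C["top"]=dict(f=471.3857,c=(320.7253,205.7386),eye=[0.4221,0.0638,0.8413],rot=[-2.1226,2.141,-0.0945])
def proj(n,P):
    c=C[n]; p=(np.atleast_2d(P)-c["eye"])@R.from_rotvec(c["rot"]).as_matrix()
    return p[:,:2]/p[:,2:]*c["f"]+c["c"]
def tri(obs):
    A=[];b=[]
    for n,uv in obs:
        c=C[n]; d=R.from_rotvec(c["rot"]).apply([(uv[0]-c["c"][0])/c["f"],(uv[1]-c["c"][1])/c["f"],1]); d/=np.linalg.norm(d)
        M=np.eye(3)-np.outer(d,d); A.append(M); b.append(M@np.array(c["eye"]))
    A=np.vstack(A);b=np.hstack(b); x=np.linalg.lstsq(A,b,rcond=None)[0]
    return x,np.abs(A@x-b).max()
def rail(p,L): # p=(x,y,yaw)
    L=np.atleast_2d(L); c,s=np.cos(p[2]),np.sin(p[2])
    return np.c_[p[0]+c*L[:,0]-s*L[:,1],p[1]+s*L[:,0]+c*L[:,1],L[:,2]]
E
python3 - <<'E'
from h import *
T=lambda x,y:(x/3+190,y/3+110); S=lambda x,y:(x/2.8+170,y/2.8+150)
pts={"ballA":(T(234.5,478),S(652,66)),"ballB":(T(718,49),S(65,115)),"green":(T(482,122),S(257,386)),"yellow":(T(601,120.5),S(160,339))}
W={}
for k,(t,s) in pts.items():
    x,e=tri([("top",t),("scene",s)]); W[k]=x; print(k,x.round(4),e.round(4))
d=W["ballA"]-W["ballB"]; print("ball dist",np.linalg.norm(d),"expect",np.hypot(210,240)/1000)
L=np.array([[-.13,.1,.15],[.08,-.14,.15]])
def res(p):
    P=rail(p[:3],np.vstack([L+[0,0,p[3]],[[.08,p[4],.016],[.08,p[5],.016]]]))
    return np.r_[(proj("top",P)-[pts[k][0] for k in pts]).ravel(),(proj("scene",P)-[pts[k][1] for k in pts]).ravel()]
best=min((least_squares(res,[.5,.05,y,0,-.02,-.08]) for y in np.arange(-3,3.1,.75)),key=lambda r:r.cost)
print(best.x.round(4),best.fun.round(1))
p=best.x[:3]
for n in("top","scene"):
    a=np.linspace(np.pi/2,0,12)
    path=np.r_[[[-.13,.1]],np.c_[.02+.06*np.cos(a),.04+.06*np.sin(a)],[[.08,-.14]]]
    print(n)
    im=cv2.imread(f"pics/{n}0.png"); im=cv2.resize(im,None,fx=2,fy=2)
    uv=proj(n,rail(p,np.c_[path,np.full(len(path),.15)]))*2+.5
    cv2.polylines(im,[uv.astype(int)],False,(255,0,255),1)
    x0,y0=(380,220) if n=="top" else (340,300)
    cv2.imwrite(f"pics/{n}_fit.png",im[y0:y0+420,x0:x0+540])
print("rail origin etc", rail(p,[[0,0,0],[-.13,.1,.15],[.08,-.14,.15],[.08,best.x[4],.012]]).round(4))
E
```

```text
ballA [0.4214 0.1725 0.1497] 0.0008
ballB [ 0.6317 -0.0682  0.15  ] 0.0011
green [0.6311 0.0469 0.0145] 0.001
yellow [ 0.6309 -0.0241  0.0143] 0.0008
ball dist 0.31966358999091044 expect 0.31890437438203945
[ 0.5515  0.0721 -0.0013 -0.     -0.0245 -0.0954] [-0.4  0.1 -0.9  1.  -0.9  0.  -0.8 -0.1 -0.8 -0.1 -0.8 -0.3 -0.7 -0.5
 -0.7 -0.6]
top
scene
rail origin etc [[ 0.5515  0.0721  0.    ]
 [ 0.4216  0.1723  0.15  ]
 [ 0.6313 -0.068   0.15  ]
 [ 0.6315  0.0475  0.012 ]]
```

The fit agrees: ball heights are 0.150 and their spacing is 319.7 mm against 318.9. The rail yaw is about 0. The windows are 71 mm apart, with tops at about 0.0145. Next is the carrier's fin.

Run:
```python
import cv2
a=cv2.imread("pics/top0.png")[195:245,245:295]; a=cv2.resize(a,None,fx=8,fy=8,interpolation=2)
b=cv2.imread("pics/scene0.png")[150:200,360:410]; b=cv2.resize(b,None,fx=8,fy=8,interpolation=2)
cv2.imwrite("pics/fin0.png",cv2.convertScaleAbs(cv2.hconcat([a,b]),alpha=1.5))
```

```text
(no output)
```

View pics/fin0.png

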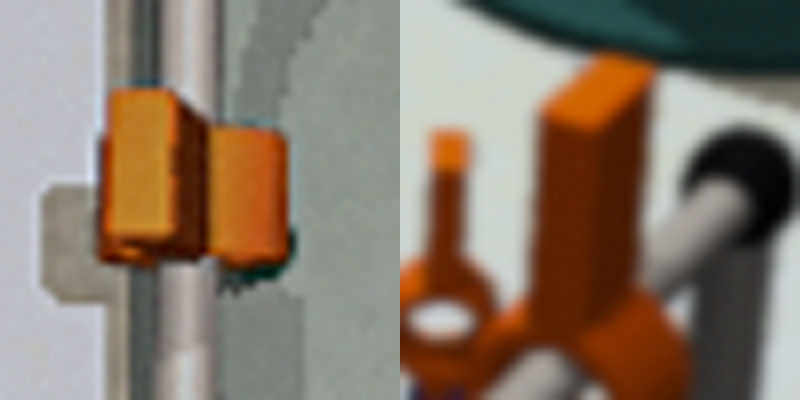

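View pics/scene_fit.png

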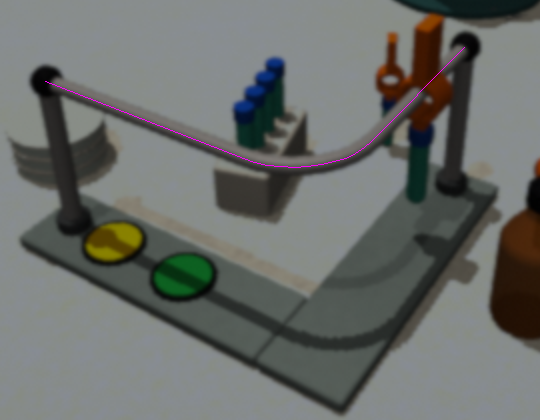

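The fin's top face has corners at crop (113,90) to (172,235) in the top view, and at (142,112), (200,128), (255,68) and (200,52) in the scene view. It looks square to leg A.

Run:
```python
from h import *
T=lambda x,y:(x/8+245-.44,y/8+195-.44); S=lambda x,y:(x/8+360-.44,y/8+150-.44)
# near(bend)-left.. : top TL is at +x; left is +y
t=[(113,90),(175,90),(172,235),(110,233)]; s=[(200,128),(142,112),(200,52),(255,68)]
# scene: camera from +x; +y is to the right
X=[]
for a,b in zip(t,s):
    x,e=tri([("top",T(*a)),("scene",S(*b))]); X.append(x); print(x.round(4),e.round(4))
X=np.array(X); m=X.mean(0); print("centre",m.round(4),"len",np.linalg.norm(X[0]-X[3]),np.linalg.norm(X[1]-X[2]),"thick",np.linalg.norm(X[0]-X[1]),np.linalg.norm(X[2]-X[3]))
d=(X[0]+X[1]-X[2]-X[3]); print("yaw deg",np.degrees(np.arctan2(d[1],d[0])))
st=bot.read_state(); M=R.from_rotvec(st["tcp_rot"]).as_matrix(); print(M.round(3))
for P in ([m[0],m[1],.23],[m[0],m[1],.176]):
    print("shift cm tool",(M.T@(np.array(P)-st["tool_pos"])*100).round(2))
Md=np.array([[-1,0,0],[0,1,0],[0,0,-1.]]) # x->-x, y->+y, z down
print("turn deg",np.degrees(R.from_matrix(M.T@Md).as_rotvec()).round(2))
```

```text
[0.5079 0.1781 0.204 ] 0.0009
[0.5078 0.1673 0.204 ] 0.0008
[0.483  0.1669 0.2047] 0.0003
[0.4835 0.1776 0.2046] 0.0003
centre [0.4956 0.1725 0.2043] len 0.024426219277052984 0.024769984503425366 thick 0.010758898744399758 0.01066096525294538
yaw deg 1.034164246818034
[[-0.896  0.445 -0.001]
 [ 0.445  0.896 -0.002]
 [ 0.    -0.002 -1.   ]]
shift cm tool [-36.72 -29.96   0.08]
shift cm tool [-36.72 -29.95   5.48]
turn deg [ -0.1   -0.03 -26.4 ]
```

Request:
servo_tool(
  plan=[
    [[-1.5,-1.2,-1,0,0,-1],[-4,-3.3,-3,0,0,-3],[-7,-5.7,-4,0,0,-5],[-10,-8.1,-4,0,0,-8],[-13,-10.6,-4,0,0,-10],[-16,-13,-4,0,0,-12],[-19,-15.5,-4,0,0,-14],[-22,-18,-4,0,0,-16],[-25,-20.4,-4,0,0,-18],[-28,-22.8,-4,0,0,-20],[-31,-25.3,-4,0,0,-22],[-33.5,-27.3,-3,0,0,-24],[-35.5,-29,-2,0,0,-26],[-36.5,-29.8,-1,0,0,-26.4],[-36.7,-30,-0.5,0,0,-26.4],[-36.7,-30,-0.5,0,0,-26.4],[-36.7,-30,-0.5,0,0,-26.4]],
  ],
  claw=5,
)

```text
time: 1.57
tool_pos: [0.4947, 0.1726, 0.2354]
tcp_rot: [-0.001, -3.14, 0.002]
wrist_force: [-0.3, 0.4, 0.9]
width: 0.591
```

```bash
cat > go.py <<'E'
from h import *
import sys
def need(P,yawy=90,tag=""):
    st=bot.read_state(); M=R.from_rotvec(st["tcp_rot"]).as_matrix()
    a=np.radians(yawy); y=np.array([np.cos(a),np.sin(a),0]); z=np.array([0,0,-1.]); x=np.cross(y,z)
    Md=np.c_[x,y,z]
    print(tag,"t",round(st["time"],2),"pos",st["tool_pos"].round(4),"F",st["wrist_force"].round(2),"w",round(st["width"],3),"q6",st["q"][5].round(2))
    print("  shift cm",(M.T@(np.array(P)-st["tool_pos"])*100).round(2),"turn",np.degrees(R.from_matrix(M.T@Md).as_rotvec()).round(2))
E
python3 - <<'E'
from go import *
need([.4956,.1725,.176])
c=viewer.read_camera("wrist"); cv2.imwrite("pics/w1.png",c["color"][:,:,::-1])
st=bot.read_state(); M=R.from_rotvec(st["tcp_rot"]).as_matrix(); T=c["T_tool_cam"]
for P in ([.4956,.1725,.204],[.5086,.1785,.204],[.4826,.1665,.204]):
    t=M.T@(np.array(P)-st["tool_pos"]); q=T[:3,:3].T@(t-T[:3,3]); print((q[0]/q[2]*c["fx"]+c["cx"]).round(1),(q[1]/q[2]*c["fy"]+c["cy"]).round(1))
E
```

```text
t 1.57 pos [0.4947 0.1726 0.2354] F [-0.34  0.42  0.91] w 0.591 q6 -1.28
  shift cm [-0.1  -0.01  5.94] turn [-0.07 -0.12 -0.03]
317.9 237.0
326.8 254.5
308.7 218.7
```

View pics/w1.png

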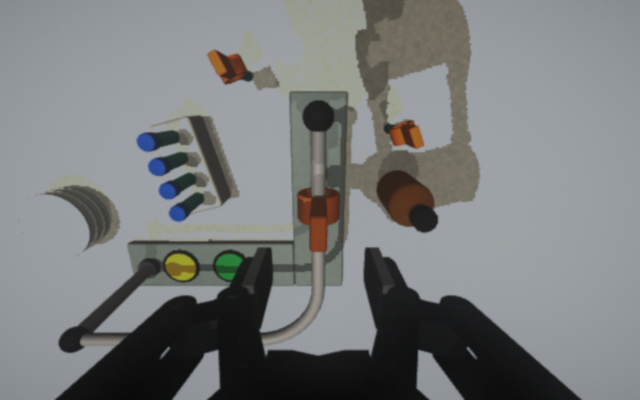

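The wrist view shows the fin top at about (318,237), centred between the fingers and matching the prediction. I'll descend and grip.

Request:
servo_tool(
  plan=[
    [[-0.1,0,1,0,0,0],[-0.1,0,2,0,0,0],[-0.1,0,3,0,0,0],[-0.1,0,4,0,0,0],[-0.1,0,5,0,0,0],[-0.1,0,5.6,0,0,0],[-0.1,0,5.8,0,0,0],[-0.1,0,5.8,0,0,0],[-0.1,0,5.8,0,0,0]],
  ],
)

```text
time: 2.37
tool_pos: [0.4961, 0.173, 0.1781]
tcp_rot: [0.0, -3.141, 0.002]
wrist_force: [0.4, 0.4, 0.3]
width: 0.582
```

Request:
servo_tool(
  plan=[
    [[0,0,0,0,0,0],[0,0,0,0,0,0],[0,0,0,0,0,0],[0,0,0,0,0,0],[0,0,0,0,0,0],[0,0,0,0,0,0],[0,0,0,0,0,0],[0,0,0,0,0,0],[0,0,0,0,0,0],[0,0,0,0,0,0]],
  ],
  claw=0,
  grip_force=35,
)

```text
time: 3.2
tool_pos: [0.4966, 0.173, 0.1788]
tcp_rot: [-0.0, 3.141, -0.002]
wrist_force: [0.2, -1.4, 5.2]
width: 0.13
```

Run:
```python
from go import *
need([.4956,.1725,.176])
for n in("wrist","scene"):
    c=viewer.read_camera(n); cv2.imwrite(f"pics/{n}2.png",c["color"][:,:,::-1])
a=cv2.imread("pics/scene2.png")[130:330,300:480]; cv2.imwrite("pics/scene2c.png",cv2.convertScaleAbs(cv2.resize(a,None,fx=3,fy=3,interpolation=2),alpha=1.5))
```

```text
t 3.2 pos [0.4966 0.173  0.1788] F [ 0.25 -1.38  5.19] w 0.13 q6 -1.28
  shift cm [ 0.1  -0.05  0.28] turn [-0.06  0.02  0.02]
```

View pics/scene2c.png

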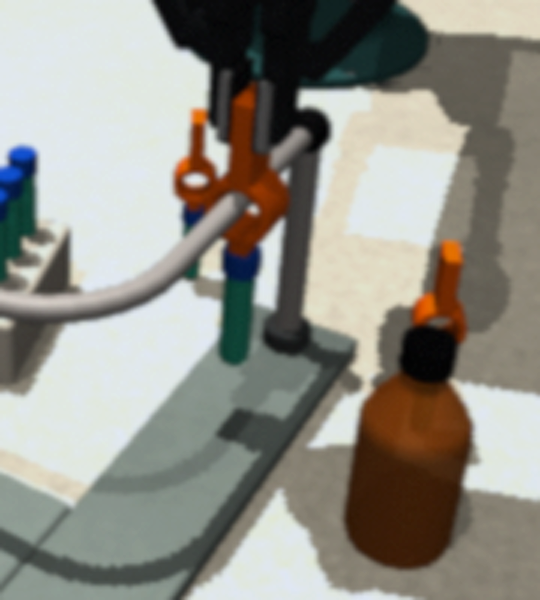

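The fin is gripped at 11 mm, in line with its 12 mm. The fingers' swing presses the carrier slightly down onto the rod (+5 N). I'll raise it 7 mm.

Request:
servo_tool(
  plan=[
    [[0,0,-0.2,0,0,0],[0,0,-0.4,0,0,0],[0,0,-0.6,0,0,0],[0,0,-0.7,0,0,0],[0,0,-0.7,0,0,0],[0,0,-0.7,0,0,0]],
  ],
)

```text
time: 3.8
tool_pos: [0.4964, 0.173, 0.1856]
tcp_rot: [0.001, -3.142, 0.002]
wrist_force: [-0.1, -0.1, -1.6]
width: 0.131
```

Run:
```python
from go import *
need([.5715,.1725,.185])
c=viewer.read_camera("scene"); cv2.imwrite("pics/scene3.png",c["color"][:,:,::-1])
a=cv2.imread("pics/scene3.png")[140:260,330:440]; cv2.imwrite("pics/scene3c.png",cv2.convertScaleAbs(cv2.resize(a,None,fx=5,fy=5,interpolation=2),alpha=1.5))
```

```text
t 3.8 pos [0.4964 0.173  0.1856] F [-0.11 -0.09 -1.63] w 0.131 q6 -1.28
  shift cm [-7.51 -0.06  0.05] turn [-0.06 -0.    0.02]
```

View pics/scene3c.png

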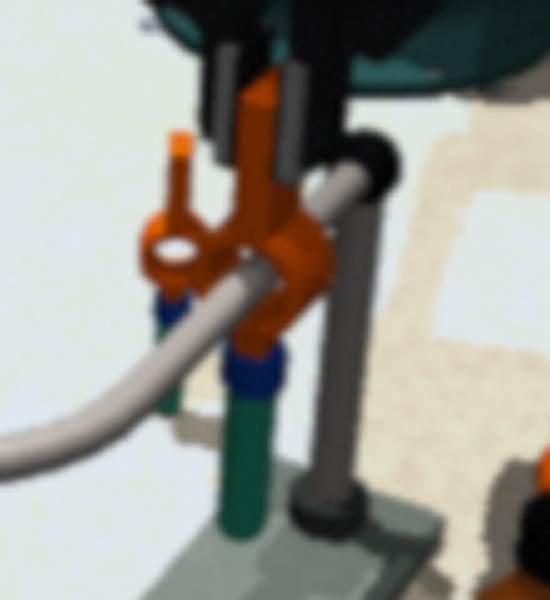

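It is lifted and clear: the force is -1.6 N, about its weight, and the rod sits mid-bore. Now I'll go along leg A to the start of the bend.

Request:
servo_tool(
  plan=[
    [[-0.4,0,0,0,0,0],[-1,0,0,0,0,0],[-1.7,0,0,0,0,0],[-2.4,0,0,0,0,0],[-3.1,-0.1,0,0,0,0],[-3.8,-0.1,0,0,0,0],[-4.5,-0.1,0,0,0,0],[-5.2,-0.1,0,0,0,0],[-5.9,-0.1,0,0,0,0],[-6.6,-0.1,0,0,0,0],[-7.1,-0.1,0,0,0,0],[-7.4,-0.1,0,0,0,0],[-7.5,-0.1,0,0,0,0],[-7.5,-0.1,0,0,0,0]],
  ],
)

```text
time: 5.02
tool_pos: [0.5715, 0.172, 0.1854]
tcp_rot: [0.001, -3.141, 0.002]
wrist_force: [-0.1, -0.2, -2.0]
width: 0.131
```

Run:
```python
from go import *
a=np.radians(45)
need([.5715,.1722,.185])
need([.5715+.06*np.sin(a),.1122+.06*np.cos(a),.185],45)
```

```text
t 5.02 pos [0.5715 0.172  0.1854] F [-0.1  -0.16 -2.01] w 0.131 q6 -1.32
  shift cm [-0.    0.02  0.04] turn [-0.06 -0.02  0.02]
 t 5.02 pos [0.5715 0.172  0.1854] F [-0.1  -0.16 -2.01] w 0.131 q6 -1.32
  shift cm [-4.25 -1.74  0.04] turn [-0.07  0.   45.02]
```

Request:
servo_tool(
  plan=[
    [[-0.42,0,0,0,0,4],[-0.84,-0.06,0,0,0,8],[-1.25,-0.13,0,0,0,12],[-1.65,-0.23,0,0,0,16],[-2.05,-0.36,0,0,0,20],[-2.44,-0.52,0,0,0,24],[-2.82,-0.7,0,0,0,28],[-3.18,-0.9,0,0,0,32],[-3.53,-1.14,0,0,0,36],[-3.86,-1.39,0,0,0,40],[-4.17,-1.67,0,0,0,44],[-4.25,-1.74,0,0,0,45],[-4.25,-1.74,0,0,0,45]],
  ],
)

```text
time: 6.1
tool_pos: [0.6138, 0.1545, 0.1854]
tcp_rot: [-1.201, -2.903, 0.002]
wrist_force: [0.7, 0.1, -0.8]
width: 0.133
```

Run:
```python
from go import *
need([.6315,.1122,.185],0)
c=viewer.read_camera("scene"); cv2.imwrite("pics/scene4.png",c["color"][:,:,::-1])
a=cv2.imread("pics/scene4.png")[140:300,260:440]; cv2.imwrite("pics/scene4c.png",cv2.convertScaleAbs(cv2.resize(a,None,fx=3.5,fy=3.5,interpolation=2),alpha=1.5))
```

```text
t 6.1 pos [0.6138 0.1545 0.1854] F [ 0.66  0.11 -0.76] w 0.133 q6 -0.58
  shift cm [-4.24 -1.74  0.05] turn [-6.000e-02  4.000e-02  4.505e+01]
```

View pics/scene4c.png

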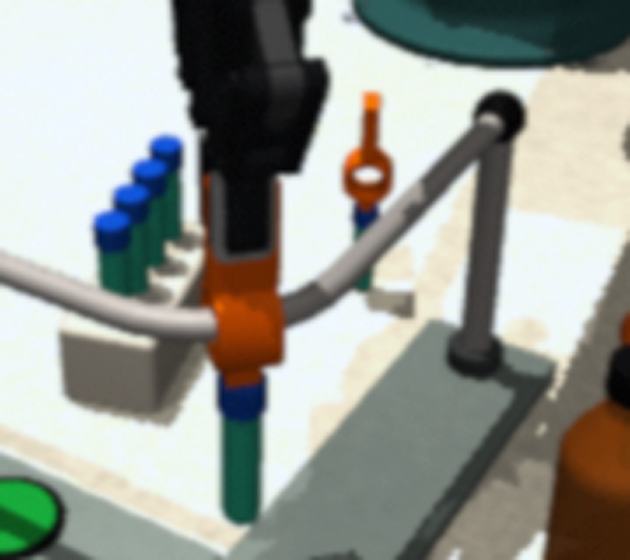

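The carrier is mid-bend, centred on the rod and hanging straight down, with its tube at about crop (240,450). I'll do the second half.

Request:
servo_tool(
  plan=[
    [[-0.42,0,0,0,0,4],[-0.84,-0.06,0,0,0,8],[-1.25,-0.13,0,0,0,12],[-1.65,-0.23,0,0,0,16],[-2.05,-0.36,0,0,0,20],[-2.44,-0.52,0,0,0,24],[-2.82,-0.7,0,0,0,28],[-3.18,-0.9,0,0,0,32],[-3.53,-1.14,0,0,0,36],[-3.86,-1.39,0,0,0,40],[-4.17,-1.67,0,0,0,44],[-4.24,-1.74,0,0,0,45],[-4.24,-1.74,0,0,0,45]],
  ],
)

```text
time: 7.23
tool_pos: [0.6312, 0.1124, 0.1854]
tcp_rot: [2.218, 2.225, -0.002]
wrist_force: [0.2, 0.1, -0.8]
width: 0.133
```

Run:
```python
from go import *
need([.6315,.047,.185],0)
```

```text
t 7.23 pos [0.6312 0.1124 0.1854] F [ 0.21  0.06 -0.8 ] w 0.133 q6 0.13
  shift cm [-6.54  0.01  0.05] turn [-0.05  0.05  0.18]
```

Request:
servo_tool(
  plan=[
    [[-0.4,0,0,0,0,0],[-1,0,0,0,0,0],[-1.7,0,0,0,0,0],[-2.4,0,0,0,0,0],[-3.1,0,0,0,0,0],[-3.8,0,0,0,0,0],[-4.5,0,0,0,0,0],[-5.2,0,0,0,0,0],[-5.8,0,0,0,0,0],[-6.2,0,0,0,0,0],[-6.5,0,0,0,0,0],[-6.6,0,0,0,0,0],[-6.6,0,0,0,0,0],[-6.6,0,0,0,0,0]],
  ],
)

```text
time: 8.4
tool_pos: [0.6314, 0.0465, 0.1855]
tcp_rot: [-2.218, -2.225, 0.002]
wrist_force: [-0.2, -0.4, -1.3]
width: 0.131
```

Run:
```python
from go import *
need([.6315,.046,.179],0)
c=viewer.read_camera("scene"); cv2.imwrite("pics/scene5.png",c["color"][:,:,::-1])
a=cv2.imread("pics/scene5.png")[140:320,180:380]; cv2.imwrite("pics/scene5c.png",cv2.convertScaleAbs(cv2.resize(a,None,fx=3.3,fy=3.3,interpolation=2),alpha=1.5))
```

```text
t 8.4 pos [0.6314 0.0465 0.1855] F [-0.24 -0.37 -1.32] w 0.131 q6 0.03
  shift cm [-0.05  0.01  0.65] turn [-0.05  0.04  0.19]
```

View pics/scene5c.png

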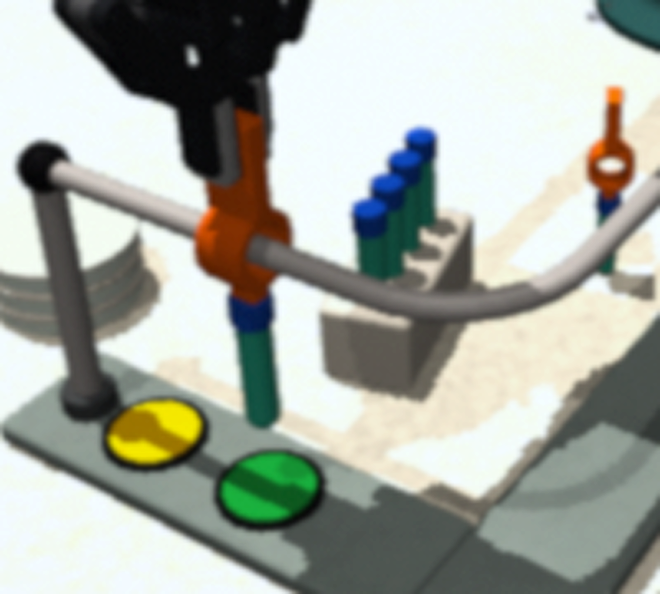

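The tube hangs over the green window, with its bottom at crop (262,415) and green centred at (270,488). I'll lower it onto the rod, then release.

Request:
servo_tool(
  plan=[
    [[0,0,0.2,0,0,0],[0,0,0.4,0,0,0],[0,0,0.6,0,0,0],[0,0,0.65,0,0,0],[0,0,0.65,0,0,0],[0,0,0.65,0,0,0],[0,0,0.65,0,0,0]],
  ],
)

```text
time: 9.03
tool_pos: [0.6314, 0.0467, 0.1789]
tcp_rot: [-2.217, -2.225, 0.002]
wrist_force: [0.4, 1.4, -0.4]
width: 0.131
```

Request:
servo_tool(
  plan=[
    [[0,0,0,0,0,0],[0,0,0,0,0,0],[0,0,0,0,0,0],[0,0,0,0,0,0],[0,0,0,0,0,0],[0,0,0,0,0,0],[0,0,0,0,0,0],[0,0,0,0,0,0]],
  ],
  claw=5,
)

```text
time: 9.7
tool_pos: [0.6314, 0.0467, 0.1789]
tcp_rot: [-2.217, -2.225, 0.002]
wrist_force: [1.0, -0.4, -0.1]
width: 0.586
```

Run:
```python
from go import *
need([.6315,.046,.185],0)
for n in("scene","wrist"):
    c=viewer.read_camera(n); cv2.imwrite(f"pics/{n}6.png",c["color"][:,:,::-1])
a=cv2.imread("pics/scene6.png")[140:320,180:380]; cv2.imwrite("pics/scene6c.png",cv2.convertScaleAbs(cv2.resize(a,None,fx=3.3,fy=3.3,interpolation=2),alpha=1.5))
```

```text
t 9.7 pos [0.6314 0.0467 0.1789] F [ 0.95 -0.36 -0.09] w 0.586 q6 0.03
  shift cm [-0.07  0.01 -0.61] turn [-0.06  0.04  0.2 ]
```

View pics/scene6c.png

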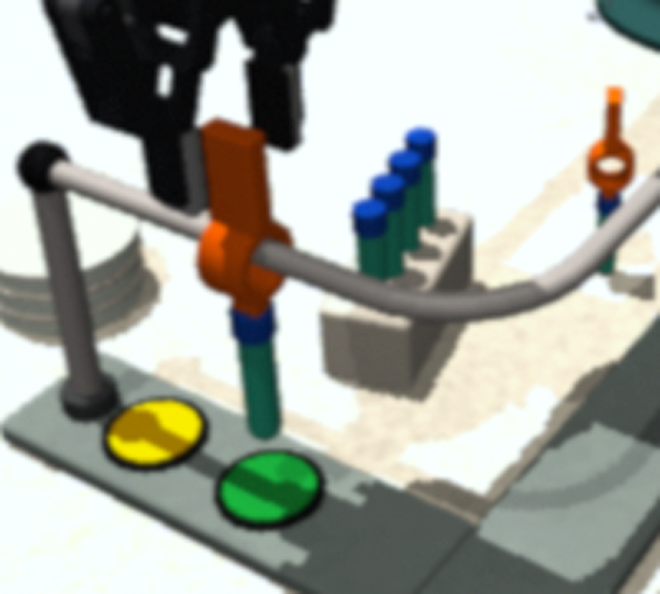

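View pics/wrist6.png

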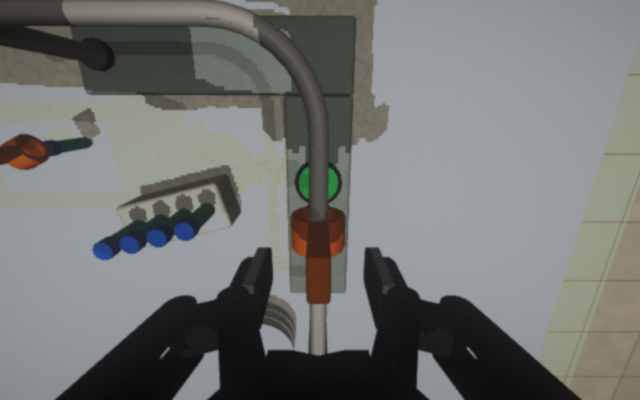

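The carrier is released, with the fin standing free between the fingers at wrist (318,265) and the rack unmoved. I'll back the gripper up out of the way and check.

Request:
servo_tool(
  plan=[
    [[0,0,-0.5,0,0,0],[0,0,-1.5,0,0,0],[0,0,-3,0,0,0],[0,0,-4.5,0,0,0],[0,0,-6,0,0,0],[1,0,-8,0,0,0],[3,0,-9,0,0,0],[5,0,-10,0,0,0],[7,0,-10,0,0,0],[9,0,-10,0,0,0],[11,0,-10,0,0,0],[13,0,-10,0,0,0],[14,0,-10,0,0,0],[14,0,-10,0,0,0]],
  ],
)

```text
time: 10.97
tool_pos: [0.631, 0.1888, 0.2797]
tcp_rot: [-2.215, -2.228, -0.0]
wrist_force: [0.4, -0.2, 0.2]
width: 0.587
```

Run:
```python
from go import *
for n in("scene","top"):
    c=viewer.read_camera(n); cv2.imwrite(f"pics/{n}7.png",c["color"][:,:,::-1])
a=cv2.imread("pics/scene7.png")[160:300,180:340]; cv2.imwrite("pics/scene7c.png",cv2.convertScaleAbs(cv2.resize(a,None,fx=4,fy=4,interpolation=2),alpha=1.5))
a=cv2.imread("pics/top7.png")[100:250,280:440]; cv2.imwrite("pics/top7c.png",cv2.convertScaleAbs(cv2.resize(a,None,fx=4,fy=4,interpolation=2),alpha=1.5))
st=bot.read_state();print(st["time"],st["tool_pos"])
```

```text
11.0667 [0.63104179 0.18648432 0.27926409]
```

View pics/scene7c.png

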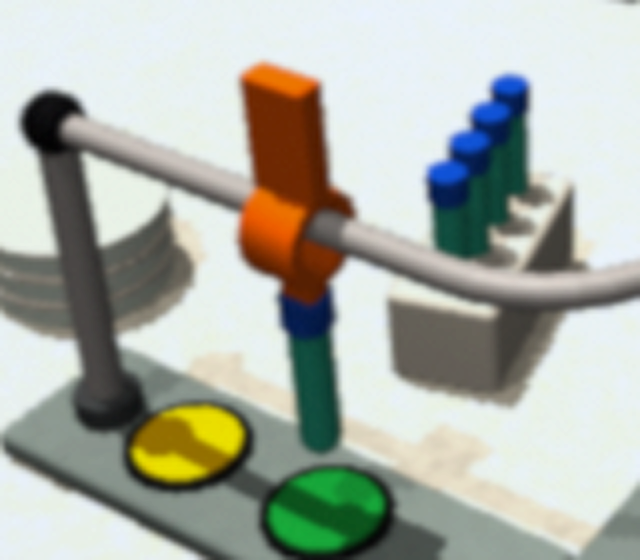

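View pics/top7c.png

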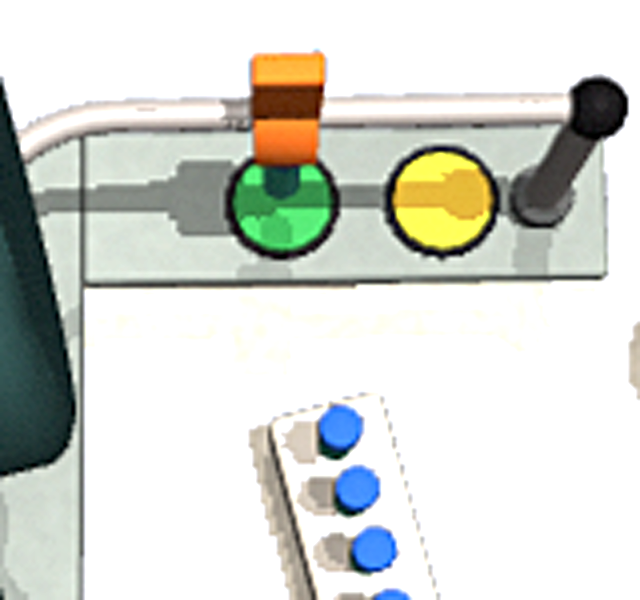

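The fin top is at crop (288,70) in the top view and (282,81) in the scene view. I'll triangulate it, and the rack against its start position.

Run:
```python
from h import *
T=lambda x,y:(x/4+280-.4,y/4+100-.4); S=lambda x,y:(x/4+180-.4,y/4+160-.4)
m,e=tri([("top",T(288,70)),("scene",S(282,81))]); print("fin top",m.round(4),e.round(4))
b,e=tri([("top",T(281,180)),("scene",S(321,438))]); print("tube bottom approx",b.round(4),e.round(4))
a=T(253,70);c=T(324,70)
l,_=tri([("top",T(253,70)),("scene",S(313,90.5))]); r,_=tri([("top",T(324,70)),("scene",S(252,71))]); print("fin ends",l.round(4),r.round(4))
print("offset from green mm",np.round((m-[.6311,.0469,0])[:2]*1000,1))
A=cv2.imread("pics/top0.png")[195:270,340:400].astype(int);B=cv2.imread("pics/top7.png")[195:270,340:400].astype(int);print("rack shift px",cv2.phaseCorrelate(A.mean(2),B.mean(2)))
```

```text
fin top [0.6314 0.0487 0.2034] 0.0007
tube bottom approx [0.6321 0.0487 0.0536] 0.0007
fin ends [0.6314 0.0611 0.2037] [0.6313 0.0361 0.2032]
offset from green mm [0.3 1.8]
rack shift px ((-0.003883534678603695, 0.5223173567049244), 0.9861635724903968)
```

Request:
servo_tool(
  plan=[
    [[0,0,0,0,0,0],[0,0,0,0,0,0],[0,0,0,0,0,0],[0,0,0,0,0,0],[0,0,0,0,0,0],[0,0,0,0,0,0],[0,0,0,0,0,0],[0,0,0,0,0,0]],
  ],
)

```text
time: 11.73
tool_pos: [0.6311, 0.1864, 0.2793]
tcp_rot: [2.216, 2.226, -0.002]
wrist_force: [-0.4, -0.6, 0.6]
width: 0.584
```

Run:
```python
from workcell import finish_job
print(finish_job())
```

```text
the job is handed in; nothing more can be done
None
```

I slid the orange carrier along leg A, round the bend and down leg B. It now hangs released over the green window, and I handed the job in at about 11.7 s on the robot's clock (limit 38 s). I gripped it by the fin and lifted it about 7 mm so it cleared the rod on the way.

From the last pictures, taken about 0.7 s before the hand-in with the gripper already backed away:
- **Position:** the carrier is about 2 mm from the green window's centre (limit 18 mm).
- **Square and upright:** the fin is parallel to leg B within about 0.01 rad. The tube bottom lies directly under the fin, to within 1 mm.
- **Height:** the fin top is at 203.4 mm against the expected 204 mm, so the carrier is resting on the rod.
- **Rack:** the measured shift is at most 0.5 pixel, under 1 mm.
- **Stillness:** I did not measure this directly. The carrier showed no sign of motion, and I waited about 0.7 s before handing in.

No check failed or disagreed.

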